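Stand the round brush in the shop's display jar

TASK

Take the round-headed brush out of the wooden block and stand it, handle end down, in the tall jar with the handle, so that it leans clearly against the rim on the side opposite the jar's handle. Lower it until its foot is at the bottom of the jar before letting go. Leave the flat brush and the pencil in the block, and the jar standing where it is.

Things in the scene. Friction and masses are not known exactly. Their poses are not given: they have to be found in the camera images.
- brush_center (a point): Round stencil brush, 190 mm long, 30 g, upright, head up, in a hole of a dark wooden block. Point on its axis, 95 mm above its foot (half-way up); z runs from foot to head. From the foot: wooden handle 14 mm thick, 125 mm long; round aluminium ferrule 20 mm thick, 40 mm long (its middle, a good place to grip, 50 mm above this point); blunt round bristles 21 mm thick, 25 mm long.
- flatbrush_center (a point): Flat brush, 150 mm long, to stay in the block: handle 14 mm thick, flat head 36 x 9 mm. Point on its axis, half-way up; z up along it. The block is fixed, 70 x 190 mm, 60 mm high; its three holes, 19 mm wide, 40 mm deep (floor 20 mm up), lie in a row 70 mm apart and hold the two brushes and the pencil in any order.
- pencil_center (a point): Thick wooden pencil, 12 mm in diameter, 140 mm long, point up, to stay in the same block. Point on its axis, half-way up; z up along it.
- jar: Tall straight terracotta jar with one handle, loose on the table, 0.65 kg (the short mug of the same clay is a bystander). Outer diameter 94 mm, height 121 mm, wall 5 mm, floor 6 mm thick: inside 84 mm wide, 115 mm deep. Origin at the centre of its underside, z up; the handle sticks out along +y to 88 mm from the axis, 22 to 104 mm up; the side opposite it is -y.
Things that resemble listed ones, but are neither listed nor needed, are in the scene too. Leave any green or orange look-alike of the part that bears brush_center alone.

How it is judged:
By the outcome, as a careful person would: the job done as asked, in the order asked, and still so for the second after the job is handed in, with the robot touching nothing.
It also fails if it takes over 45 s, if anything falls off the work surface, if the arm or the gripper's body presses on something with over 40 N, if the wrist force passes 120 N, or if a joint passes its speed limit or range.

ROBOT

A 6-joint arm with a two-finger parallel gripper is mounted at the origin on the work surface. World frame = base frame: x ahead of the robot, y to its left, z up, the work surface at z = 0. Lengths are in mm, angles in rad, forces in N, time in s.
With the tool pointing down it reaches from about 275 to 750 mm from the base axis. Payload 10.2 kg.
Tool frame: the origin (TCP) lies midway between the tips of the shut fingers; the grasp point (between the pads) lies 19 mm behind it; z points along the fingers, y is the line along which they close (so a half turn about z gives the same grasp; the last joint's range is limited). The gripper opens to 85 mm and grips with 20 to 120 N. Pads are 22 mm wide; open, the fingers measure 114 mm over their backs; the gripper's body (76 mm by 85 mm) begins 54 mm behind the grasp point. The pads swing forward as they close: fully open they stand 13 mm farther back than shut.
Start: joints at [-1.323, 0.313, 1.498, -0, 1.331, -0.223], TCP at [238.129, -467.895, 231.294] pointing down, gripper open.
Joint ranges: [-2.94, 2.94], [-0.97, 2.17], [0.19, 2.56], [-1.23, 4.37], [0.02, 3.11], [-2.88, 2.88]. Speed limits (rad/s): [2.39, 2.39, 3.01, 3.14, 3.14, 3.14].

INTERFACE

Orientations are given as a unit quaternion [w, x, y, z].
In Python, from rig import ctrl gives the robot as it stands.
- The arm moves only by the tool send_rows, never from a script. Its argument "targets" is a list of rows, each an object with "offset": the shift along the world's x, y, z in cm, a list of three; "spin": the turn about the world's z in rad. A call has 1 to 8 rows; each row is the pose to reach, as a shift and turn from the pose commanded when the call began; what a row does not reach only later rows make up. A row lasts 1/12 s, in which the tool goes at most 41.7 mm and 7.16 degrees, less where a joint would pass 70% of its speed; a pose out of reach is approached as far as the arm can. A call with a gripper value outside its range is refused whole. "grip" is the opening, from 0 (shut) to 1 (fully open), set as the call begins (left out, the last holds). The fingers move at their own pace and stop on an object; "squeeze" is the grip in N (left out, the last holds). Time passes only in rows, so rows that repeat a pose let the fingers close. It gives the time, the measured TCP pose, the force, the opening and the grip force at its end, in the units of the state.
- ctrl.sense(): the state, without advancing time (a new reading comes with each control period).
- ctrl.capture(name): name is "scene" or "top"; returns (picture, depth): 420x560x3 uint8, red, green, blue; 420x560 float32, mm along the optical axis (not along the pixel's ray), 0 where there is no reading.
- ctrl.calibration(name): a dict with "fx", "fy", "cx", "cy" (pixels), "k1" (the pictures are not rectified: a ray, as slopes to the right and down, at radius r is drawn at 1 + k1 r^2 times it, then the intrinsics apply), "view" (4x4, takes a point from world to camera coordinates). Camera axes: x right, y down, z forward; pixel columns grow to the right and rows downward; lengths in mm; the calibration is good to about 2 mm. A picture is of the moment at which its call begins. calibration takes no time and is no camera call.
- ctrl.finish_job(): hands the job in; it is judged then, once.
Trained networks look in the newest picture that a camera, given by its name, has taken for a name from the list of things; names that differ only in an ending like _2 or _b are one class to them, and where a whole thing is asked for, a point or a joint stands for the part that bears it (a point fixed in the world has none). Each returns a list of dicts, best first, with "conf" (0 to 1); they miss things now and then, are a little off and sometimes report something else, mostly with a low value. They report only what shows in the picture. A call takes as long as a camera call. They do not tell look-alikes from the thing itself.
- ctrl.search_frame(camera, query): "box" ([left, top, right, bottom] in pixels, round what is visible of it).
- ctrl.place_of(camera, query): "uv" ([column, row] in pixels: a listed point, or the origin of a listed thing).
The state is a dict: "time_s": time; "joints": joint angles; "dq": joint speeds; "tau": joint torques, N m; "eef_pos": TCP position; "ee_rot": TCP orientation; "force": force on the tool from outside, world axes, zero at the start; "wrist_torque": the same for the moment, N m; "grip_width": opening from 0.0 (shut) to 1.0 (fully open); "grip_force": force on a finger pad.
Only numpy, scipy, OpenCV 4.12 (cv2) and the standard library are available. Lean on these libraries where they do the work, as an engineer would, in place of code of your own. Each camera call takes 0.05 s, during which the arm holds its last target. There are 200 camera calls.

## Working session

There is one attempt and no reset: what is moved stays moved. The work goes in short steps, Python scripts to look and compute and a tool call to move; the robot and the scene stay as the last step left them, time stands still between calls to the robot, and variables do not carry over. Pictures are saved under pics/ and viewed, at most 10 in all, crops included, and the job is handed in when it is done.

Besides the shell and the picture viewer there is one more tool, called after ">>>" as name(argument=value, ...), one argument or row to a line, values as JSON. send_rows: Moves the arm, as the interface text tells. Its arguments: {"type":"object","properties":{"targets":{"type":"array"},"grip":{"type":"number"},"squeeze":{"type":"number"}},"required":["targets"]}

```bash
mkdir -p pics; cat > h.py <<'E'
import numpy as np, cv2
from rig import ctrl
def deproj(cam,u,v,d):
    c=ctrl.calibration(cam); x=(u-c['cx'])/c['fx']; y=(v-c['cy'])/c['fy']
    a,b=x,y
    for _ in range(20):
        s=1+c['k1']*(a*a+b*b); a,b=x/s,y/s
    return (np.linalg.inv(np.array(c['view']))@np.array([a*d,b*d,d,1]))[:3]
def ray(cam,u,v):
    o=deproj(cam,u,v,0); p=deproj(cam,u,v,1000); return o,p-o
def at_z(cam,u,v,z):
    o,d=ray(cam,u,v); return o+d*(z-o[2])/d[2]
def proj(cam,p):
    c=ctrl.calibration(cam); q=np.array(c['view'])@np.append(p,1); a,b=q[0]/q[2],q[1]/q[2]
    s=1+c['k1']*(a*a+b*b); return c['fx']*a*s+c['cx'],c['fy']*b*s+c['cy']
def cloud(cam,depth):
    v,u=np.mgrid[:420,:560]; c=ctrl.calibration(cam); x=(u-c['cx'])/c['fx']; y=(v-c['cy'])/c['fy']
    a,b=x,y
    for _ in range(20):
        s=1+c['k1']*(a*a+b*b); a,b=x/s,y/s
    P=np.stack([a*depth,b*depth,depth,np.ones_like(a)],-1)@np.linalg.inv(np.array(c['view'])).T
    return P[...,:3]
E
python3 - <<'E'
from h import *
for n in ['scene','top']:
    im,d=ctrl.capture(n); cv2.imwrite(f'pics/{n}0.png',im[...,::-1]); np.save(f'{n}0.npy',d)
    for q in ['brush_center','flatbrush_center','pencil_center','jar']:
        for r in ctrl.place_of(n,q)[:3]: print(n,q,'uv',np.round(r['uv'],1),round(r['conf'],2))
        for r in ctrl.search_frame(n,q)[:3]: print('   box',np.round(r['box']),round(r['conf'],2))
    print(np.round(ctrl.calibration(n)['view'],3).tolist(),ctrl.calibration(n)['fx'])
s=ctrl.sense();print(s)
E
```

```text
scene brush_center uv [277.2 261.1] 0.71
scene brush_center uv [316.5 303. ] 0.66
scene brush_center uv [301.2 274.8] 0.61
   box [312. 254. 326. 349.] 0.9
   box [294. 229. 310. 319.] 0.77
   box [269. 218. 285. 305.] 0.76
scene flatbrush_center uv [403.4 272.6] 0.69
   box [400. 237. 423. 291.] 0.73
   box [327. 196. 341. 268.] 0.16
scene pencil_center uv [364.4 259.9] 0.88
   box [359. 236. 374. 281.] 0.7
scene jar uv [237.  193.5] 0.74
   box [215. 146. 256. 201.] 0.74
[[-0.82, 0.573, -0.001, 479.627], [0.309, 0.44, -0.843, -90.7], [-0.482, -0.692, -0.538, 1175.021], [0.0, 0.0, 0.0, 1.0]] 386.79477292777227
top brush_center uv [157.7 148.3] 0.73
top brush_center uv [195.1 197.1] 0.64
top brush_center uv [186.2 156.6] 0.58
   box [183. 185. 204. 204.] 0.69
   box [174. 143. 196. 166.] 0.67
   box [144. 135. 168. 161.] 0.61
top flatbrush_center uv [137.5 228.1] 0.56
   box [125. 222. 148. 233.] 0.56
top pencil_center uv [168.7 214.2] 0.51
top jar uv [385.6 222.9] 0.87
   box [368. 188. 422. 240.] 0.89
[[0.005, -1.0, -0.012, -7.53], [-0.992, -0.003, -0.13, 569.118], [0.13, 0.013, -0.991, 1206.966], [0.0, 0.0, 0.0, 1.0]] 536.8561621225288
{'time_s': 0.9, 'joints': array([-1.32339526e+00,  3.12850645e-01,  1.49768770e+00,  6.89270648e-06,
        1.33100611e+00, -2.23397680e-01]), 'dq': array([ 2.23227468e-03,  2.68992060e-04, -1.56913568e-03,  5.46568702e-05,
       -9.88727912e-04, -3.30435939e-04]), 'tau': array([-4.93204880e-04, -4.12165153e+01, -2.59892231e+01, -2.25247904e-04,
        5.81953409e-04,  2.28702288e-05]), 'eef_pos': array([ 238.13288798, -467.89533009,  231.32407931]), 'ee_rot': array([2.40592751e-05, 9.72421463e-01, 2.33230566e-01, 3.63677227e-06]), 'force': array([ 0.45598654, -0.06867133,  0.6597668 ]), 'wrist_torque': array([0.05322306, 0.01121894, 0.01083582]), 'grip_force': 0.0, 'grip_width': 0.9985972179446462}
```

```bash
python3 -c "
import cv2,numpy as np
a=cv2.imread('pics/scene0.png');b=cv2.imread('pics/top0.png')
cv2.imwrite('pics/s0.png',cv2.resize(a,(800,600)));cv2.imwrite('pics/t0.png',cv2.resize(b,(800,600)))"
```

```text
(no output)
```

View pics/s0.png

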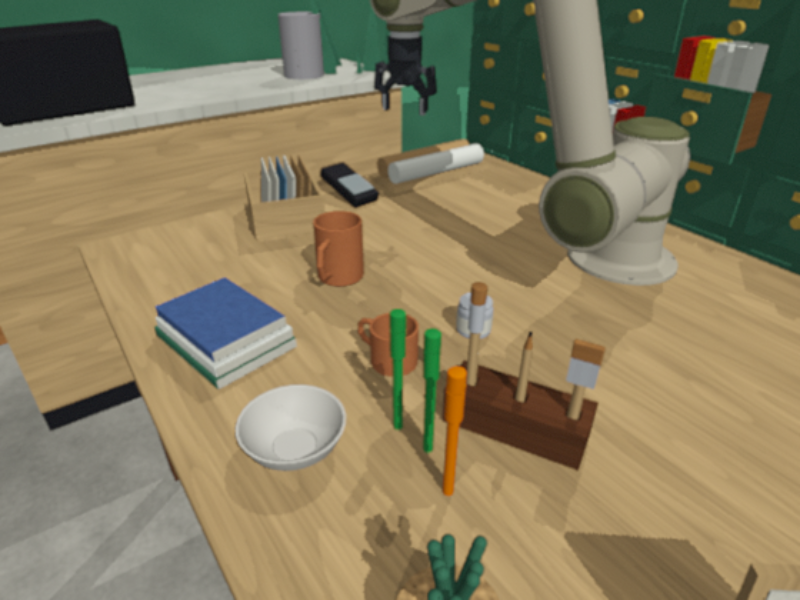

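View pics/t0.png

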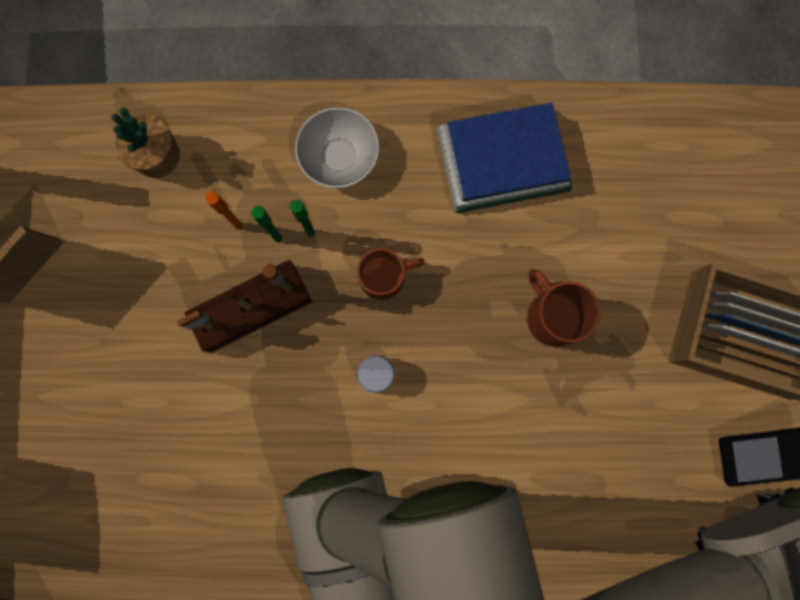

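The scene view (800 px) shows four things that could be taken for the brush. Two are green, at (397,330) and (431,345), and one is orange, at (456,385); all three stand outside the block. The fourth has a silver ferrule and brown round head and stands in the block at (478,300). That last one matches the description, and in the top view its head is at (268,270). The jar is at (338,248) in scene and (565,310) in top, with its handle toward the upper left. The short mug at (393,343) is the bystander.

```bash
python3 - <<'E'
from h import *
for n in ['top','scene']:
    im=cv2.imread(f'pics/{n}0.png'); d=np.load(f'{n}0.npy'); P=cloud(n,d); ok=d>0
    hsv=cv2.cvtColor(im,cv2.COLOR_BGR2HSV)
    if n=='top':
        x0,y0,x1,y1=365,185,425,245; bx=(120,180,222,250); br=(180,183,210,215)
    else:
        x0,y0,x1,y1=213,143,260,204; bx=(305,250,425,330); br=(322,195,345,272)
    m=np.zeros((420,560),bool); m[y0:y1,x0:x1]=1; m&=ok
    rim=m&(abs(P[...,2]-119)<6); q=P[rim]
    A=np.c_[2*q[:,:2],np.ones(len(q))]; s=np.linalg.lstsq(A,(q[:,:2]**2).sum(1),rcond=None)[0]
    print(n,'rim',len(q),s[:2],np.sqrt(s[2]+s[:2]@s[:2]), q[:,2].max())
    c=s[:2]
    r=np.hypot(P[...,0]-c[0],P[...,1]-c[1]); h=m&(r>52)&(r<95)&(P[...,2]>25)&(P[...,2]<108)
    hp=P[h][:,:2]-c; print(' handle',h.sum(),np.degrees(np.arctan2(*hp.mean(0)[::-1])),np.hypot(*hp.T).max(),np.median(P[h][:,2]))
    m=np.zeros((420,560),bool); m[bx[1]:bx[3],bx[0]:bx[2]]=1; m&=ok&(abs(P[...,2]-60)<4)
    q=P[m][:,:2].astype(np.float32); print(' block',len(q),cv2.minAreaRect(q))
    m=np.zeros((420,560),bool); m[br[1]:br[3],br[0]:br[2]]=1; m&=ok&(P[...,2]>70)
    q=P[m]; print(' brush n',len(q),'zmax',q[:,2].max())
    for a,b in((70,100),(100,130),(145,185),(185,195),(195,205),(205,220)):
        w=q[(q[:,2]>a)&(q[:,2]<b)]
        if len(w): print('  ',a,b,len(w),np.median(w,0).round(1),w.min(0).round(),w.max(0).round())
im=cv2.imread('pics/scene0.png')[180:330,300:440]; im2=cv2.imread('pics/top0.png')[165:255,115:255]
cv2.imwrite('pics/crop.png',np.vstack([cv2.resize(im,None,fx=2.4,fy=2.4,interpolation=2),cv2.resize(im2,None,fx=2.4,fy=2.4,interpolation=2)]))
E
```

```text
top rim 329 [ 527.24516648 -278.43893707] 44.36066741236772 124.96046364080917
 handle 151 35.53372127063441 87.816136772328 84.73511370498795
 block 1882 ((542.220947265625, 223.99118041992188), (71.47147369384766, 190.46522521972656), 27.27800178527832)
 brush n 174 zmax 215.5092133088242
   70 100 16 [569.5 156.4  84.7] [567. 154.  70.] [575. 162.  97.]
   100 130 17 [569.6 156.9 118.7] [567. 154. 103.] [576. 165. 128.]
   145 185 36 [567.6 154.3 168.4] [564. 151. 148.] [577. 166. 185.]
   185 195 5 [566.  156.3 189.2] [564. 152. 186.] [570. 167. 193.]
   195 205 13 [567.1 154.6 198.5] [564. 151. 196.] [577. 163. 204.]
   205 220 86 [574.6 161.2 210.8] [565. 152. 205.] [584. 170. 216.]
scene rim 218 [ 530.96647805 -277.95996139] 44.2992216844747 121.94857195037542
 handle 135 35.95283406165325 87.27079577798834 71.88858118683771
 block 2164 ((594.198486328125, 249.95689392089844), (183.95794677734375, 189.94239807128906), 27.28472328186035)
 brush n 680 zmax 209.7256874474959
   70 100 88 [581.  167.1  84. ] [572. 158.  70.] [585. 170. 100.]
   100 130 97 [580.9 166.7 115.1] [572. 157. 100.] [584. 170. 129.]
   145 185 235 [583.7 169.4 168. ] [569. 155. 145.] [690. 264. 185.]
   185 195 84 [586.3 171.3 189.1] [568. 158. 185.] [690. 264. 195.]
   195 205 57 [583.3 168.9 199.9] [571. 156. 195.] [588. 173. 204.]
   205 220 73 [578.3 164.6 208.3] [568. 153. 205.] [587. 172. 210.]
```

View pics/crop.png

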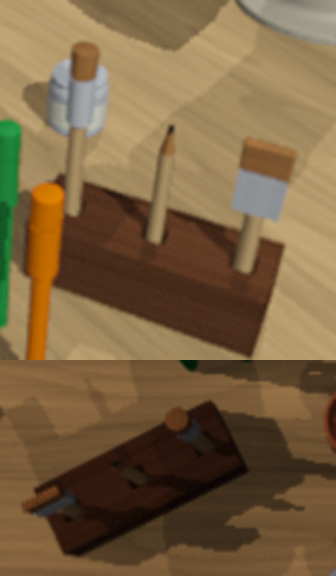

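The crop shows the silver ferrule and brown round head in the end hole at (85,60), above a wooden handle. The pencil is in the middle hole and the flat brush at the far end. So the brush is at about (575, 162), the jar axis at about (529, -278), and the handle points 36° from +x. I'll close the fingers along that 36° line, which means spinning +1.723.

>>> send_rows(
  targets=[
    {"offset": [2, 4, 1], "spin": 0.1},
    {"offset": [4, 8, 2], "spin": 0.2},
    {"offset": [6, 12, 2], "spin": 0.3},
    {"offset": [8, 16, 2], "spin": 0.4},
    {"offset": [10, 20, 2], "spin": 0.5},
    {"offset": [12, 23, 2], "spin": 0.6},
    {"offset": [14, 26, 2], "spin": 0.7},
    {"offset": [16, 30, 2], "spin": 0.8},
  ],
  grip=1,
)

```text
time_s: 1.57
eef_pos: [394.8, -174.2, 251.6]
ee_rot: [0.0, 0.803, 0.595, 0.0]
force: [0.2, 0.3, 0.0]
grip_width: 1.0
grip_force: 0.0
```

>>> send_rows(
  targets=[
    {"offset": [2, 4, 0], "spin": 0.12},
    {"offset": [4, 8, 0], "spin": 0.24},
    {"offset": [6, 12, 0], "spin": 0.36},
    {"offset": [8, 16, 0], "spin": 0.48},
    {"offset": [10, 20, 0], "spin": 0.6},
    {"offset": [12, 23, 0], "spin": 0.72},
    {"offset": [14, 26, 0], "spin": 0.84},
    {"offset": [16, 30, 0], "spin": 0.923},
  ],
)

```text
time_s: 2.23
eef_pos: [551.7, 119.8, 251.3]
ee_rot: [0.0, 0.454, 0.891, -0.0]
force: [1.1, -1.0, 1.0]
grip_width: 1.004
grip_force: 0.0
```

>>> send_rows(
  targets=[
    {"offset": [0.9, 1.5, 0]},
    {"offset": [1.7, 3.0, 0]},
    {"offset": [1.7, 3.0, 0]},
    {"offset": [1.7, 3.0, 0]},
  ],
)

```text
invalid input
```

```bash
python3 - <<'E'
from h import *
s=ctrl.sense();print(s['eef_pos'],s['ee_rot'])
a,d=ctrl.capture('scene');b,_=ctrl.capture('top')
q=np.hstack([cv2.resize(a[130:330,270:450,::-1],(400,444)),cv2.resize(b[130:280,100:250,::-1],(400,444))])
cv2.imwrite('pics/pre.png',q)
E
```

```text
[551.72792494 119.84453198 251.25851327] [ 2.19815049e-04  4.53631358e-01  8.91189398e-01 -6.84993068e-07]
```

View pics/pre.png

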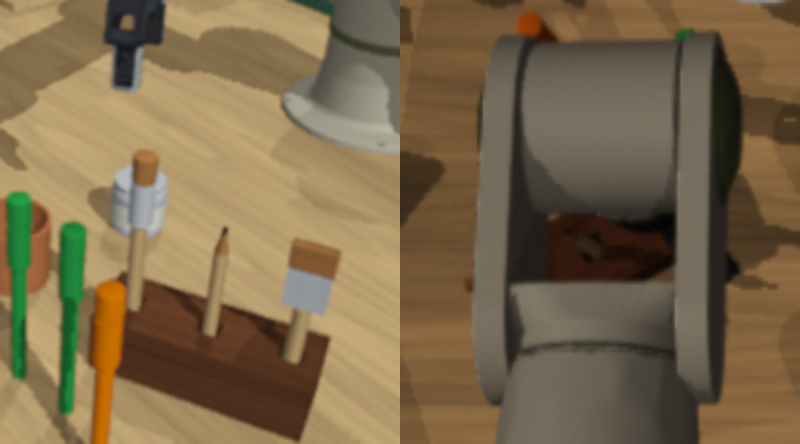

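The picture shows the open finger at (125,60), high above the brush head at (145,165), with the block undisturbed. The last move was refused because every row needs a spin, so I'm resending it with spin 0.

>>> send_rows(
  targets=[
    {"offset": [0.9, 1.5, 0], "spin": 0},
    {"offset": [1.7, 3.0, 0], "spin": 0},
    {"offset": [1.7, 3.0, 0], "spin": 0},
    {"offset": [1.7, 3.0, -1], "spin": 0},
  ],
)

```text
time_s: 2.67
eef_pos: [568.3, 147.7, 242.5]
ee_rot: [0.001, 0.456, 0.89, 0.001]
force: [0.0, -0.9, 1.2]
grip_width: 0.998
grip_force: 0.0
```

```bash
python3 - <<'E'
from h import *
s=ctrl.sense();print(s['eef_pos'],s['ee_rot'])
a,d=ctrl.capture('scene')
P=cloud('scene',d); m=np.zeros((420,560),bool); m[190:275,318:348]=1
for z0,z1 in((70,120),(130,180),(180,212)):
    w=P[m&(P[...,2]>z0)&(P[...,2]<z1)&(abs(P[...,0]-577)<15)&(abs(P[...,1]-163)<15)]; print(z0,len(w),np.median(w,0),w.min(0),w.max(0))
for z,lab in((210,'head top'),(185,'ferr top'),(145,'ferr bottom'),(60,'hole')): print(lab,proj('scene',[575.3,162,z]))
cv2.imwrite('pics/pre2.png',cv2.resize(a[100:290,290:400,::-1],(347,600)))
E
```

```text
[568.34478108 147.7392934  242.4766385 ] [1.38083488e-03 4.56249965e-01 8.89850341e-01 6.58462772e-04]
70 155 [581.25472487 166.90419413  95.45497048] [572.12571734 156.87139396  70.10480875] [584.60942726 169.96407074 119.93914944]
130 227 [582.55046076 167.87214071 158.80825785] [570.25568619 154.8000879  130.48091961] [587.94889134 172.48345577 179.98531262]
180 208 [582.14053264 167.29620536 199.37770556] [566.84574634 151.66818428 180.10318792] [588.13287009 172.99885248 210.06196965]
head top (np.float64(335.5349299558816), np.float64(198.6536504392399))
ferr top (np.float64(334.42984688501406), np.float64(210.73485332362594))
ferr bottom (np.float64(332.73822748548116), np.float64(229.11018490982042))
hole (np.float64(329.43114145109405), np.float64(264.63125460806793))
```

View pics/pre2.png

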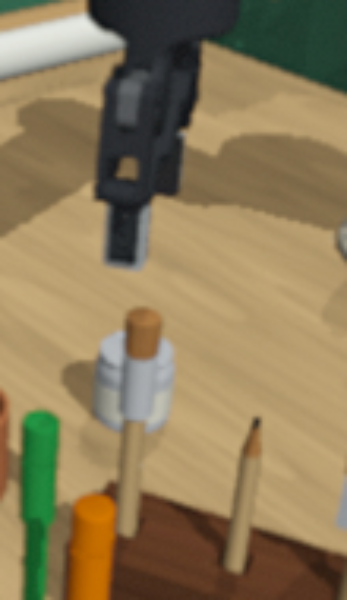

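The finger at (127,235) is still short of the brush at (143,330). The earlier rows were clipped, and the measured TCP is (568.3, 147.7). I need about +0.75 and +1.5 cm more before going down.

>>> send_rows(
  targets=[
    {"offset": [0.8, 1.5, 0], "spin": 0},
    {"offset": [0.8, 1.5, 0], "spin": 0},
    {"offset": [0.8, 1.5, 0], "spin": 0},
    {"offset": [0.8, 1.5, 0], "spin": 0},
  ],
)

```text
time_s: 3.05
eef_pos: [575.4, 162.0, 241.1]
ee_rot: [-0.0, 0.457, 0.89, -0.0]
force: [-0.4, -0.7, -0.3]
grip_width: 1.001
grip_force: 0.0
```

>>> send_rows(
  targets=[
    {"offset": [0, 0, -2.5], "spin": 0},
    {"offset": [0, 0, -5], "spin": 0},
    {"offset": [0, 0, -7.5], "spin": 0},
    {"offset": [0, 0, -9.6], "spin": 0},
    {"offset": [0, 0, -9.6], "spin": 0},
    {"offset": [0, 0, -9.6], "spin": 0},
  ],
)

```text
time_s: 3.55
eef_pos: [575.5, 162.3, 145.3]
ee_rot: [-0.0, 0.457, 0.89, -0.0]
force: [-0.2, -0.7, 0.6]
grip_width: 1.001
grip_force: 0.0
```

>>> send_rows(
  targets=[
    {"offset": [0, 0, 0], "spin": 0},
    {"offset": [0, 0, 0], "spin": 0},
    {"offset": [0, 0, 0], "spin": 0},
    {"offset": [0, 0, 0], "spin": 0},
    {"offset": [0, 0, 0], "spin": 0},
    {"offset": [0, 0, 0], "spin": 0},
    {"offset": [0, 0, 0], "spin": 0},
    {"offset": [0, 0, 0], "spin": 0},
  ],
  grip=0,
  squeeze=30,
)

```text
time_s: 4.22
eef_pos: [576.0, 162.9, 145.7]
ee_rot: [0.0, 0.456, 0.89, 0.0]
force: [-0.8, -0.2, 5.0]
grip_width: 0.228
grip_force: 23.3
```

The opening is 0.228, about 20 mm, so the fingers hold the ferrule. Lifting next.

>>> send_rows(
  targets=[
    {"offset": [0, 0, 1], "spin": 0},
    {"offset": [0, 0, 3], "spin": 0},
    {"offset": [0, 0, 6], "spin": 0},
    {"offset": [0, 0, 9], "spin": 0},
    {"offset": [0, 0, 12], "spin": 0},
    {"offset": [0, 0, 15], "spin": 0},
    {"offset": [0, 0, 15], "spin": 0},
    {"offset": [0, 0, 15], "spin": 0},
  ],
  squeeze=40,
)

```text
time_s: 4.88
eef_pos: [576.1, 162.9, 297.0]
ee_rot: [0.001, 0.456, 0.89, 0.001]
force: [0.0, 1.2, -0.9]
grip_width: 0.224
grip_force: 32.2
```

```bash
python3 - <<'E'
from h import *
s=ctrl.sense();print(s['eef_pos'],s['grip_width'],s['grip_force'])
a,d=ctrl.capture('scene')
P=cloud('scene',d); m=(abs(P[...,0]-578)<22)&(abs(P[...,1]-164)<22)&(P[...,2]>130)
q=P[m]; print('foot z',np.percentile(q[:,2],[0,1,2]))
for z0 in range(160,360,20):
    w=q[(q[:,2]>z0)&(q[:,2]<z0+20)]
    if len(w): print(z0,len(w),np.median(w,0).round(1))
cv2.imwrite('pics/lift.png',cv2.resize(a[80:290,270:440,::-1],(486,600)))
E
```

```text
[576.10799779 162.94266549 297.02343526] 0.2243032750434189 32.24880337715149
foot z [170.24068075 173.79330114 177.33166319]
160 38 [582.8 167.8 175.4]
180 77 [582.1 167.7 190. ]
200 80 [582.9 167.7 210.2]
220 87 [582.2 168.  230.5]
240 89 [582.2 167.1 250.5]
260 92 [582.1 167.5 269.9]
280 83 [583.6 168.3 288.7]
300 185 [592.5 175.3 310.7]
320 158 [593.  176.4 328. ]
340 48 [584.7 181.1 346.1]
```

View pics/lift.png

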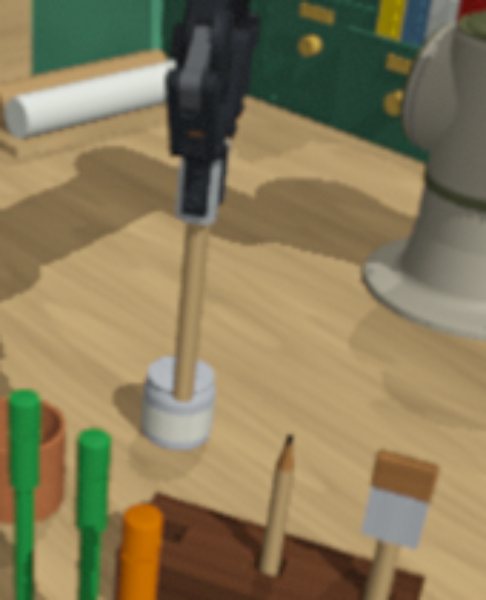

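The brush is held upright with its foot at z≈171, 126 mm below the TCP. The pencil at (280,500) and the flat brush at (400,500) are still in the block. Next I carry it to the jar, aiming 18 mm off the axis toward the handle, about (543.5, -267.5).

>>> send_rows(
  targets=[
    {"offset": [-0.2, -2, 0], "spin": 0},
    {"offset": [-0.4, -5, 0], "spin": 0},
    {"offset": [-0.6, -8, 0], "spin": 0},
    {"offset": [-0.8, -11, 0], "spin": 0},
    {"offset": [-1, -14, 0], "spin": 0},
    {"offset": [-1.2, -17, 0], "spin": 0},
    {"offset": [-1.4, -20, 0], "spin": 0},
    {"offset": [-1.6, -22, 0], "spin": 0},
  ],
)

```text
time_s: 5.6
eef_pos: [559.0, -59.4, 293.7]
ee_rot: [-0.001, 0.457, 0.889, -0.0]
force: [0.5, 0.4, -0.9]
grip_width: 0.229
grip_force: 32.3
```

>>> send_rows(
  targets=[
    {"offset": [-0.2, -3, 0], "spin": 0},
    {"offset": [-0.4, -6, 0], "spin": 0},
    {"offset": [-0.6, -9, 0], "spin": 0},
    {"offset": [-0.8, -12, 0], "spin": 0},
    {"offset": [-1, -15, 0], "spin": 0},
    {"offset": [-1.2, -18, 0], "spin": 0},
    {"offset": [-1.6, -20, 0], "spin": 0},
    {"offset": [-1.6, -21, 0], "spin": 0},
  ],
)

```text
time_s: 6.27
eef_pos: [542.7, -269.4, 293.4]
ee_rot: [-0.002, 0.457, 0.889, 0.0]
force: [0.1, -0.2, -0.1]
grip_width: 0.227
grip_force: 32.3
```

```bash
python3 - <<'E'
from h import *
c=ctrl.capture('scene'); s=ctrl.sense();print(s['eef_pos'],s['ee_rot'],s['grip_width'],s['dq'].round(3))
E
```

```text
[ 542.98782211 -269.74179795  293.5231166 ] [-1.40589597e-03  4.57645902e-01  8.89133427e-01 -5.33223344e-06] 0.22705584240247997 [ 0.05  -0.023  0.025  0.009 -0.007  0.043]
```

>>> send_rows(
  targets=[
    {"offset": [0, 0.1, -2], "spin": 0},
    {"offset": [0, 0.1, -4], "spin": 0},
    {"offset": [0, 0.1, -6], "spin": 0},
    {"offset": [0, 0.1, -8], "spin": 0},
    {"offset": [0, 0.1, -10], "spin": 0},
    {"offset": [0, 0.1, -12], "spin": 0},
    {"offset": [0, 0.1, -14], "spin": 0},
    {"offset": [0, 0.1, -15], "spin": 0},
  ],
)

```text
time_s: 6.98
eef_pos: [543.2, -264.1, 142.4]
ee_rot: [-0.002, 0.456, 0.89, 0.001]
force: [0.0, 0.9, -0.3]
grip_width: 0.225
grip_force: 32.3
```

>>> send_rows(
  targets=[
    {"offset": [0, 0, -0.2], "spin": 0},
    {"offset": [0, 0, -0.4], "spin": 0},
    {"offset": [0, 0, -0.6], "spin": 0},
    {"offset": [0, 0, -0.8], "spin": 0},
    {"offset": [0, 0, -0.8], "spin": 0},
    {"offset": [0, 0, -0.8], "spin": 0},
  ],
)

```text
time_s: 7.48
eef_pos: [544.0, -266.2, 137.8]
ee_rot: [0.0, 0.456, 0.89, -0.0]
force: [-0.4, -0.1, 1.2]
grip_width: 0.226
grip_force: 32.3
```

```bash
python3 - <<'E'
from h import *
a,d=ctrl.capture('scene'); b,_=ctrl.capture('top'); s=ctrl.sense();print(s['eef_pos'],s['force'],s['grip_width'])
cv2.imwrite('pics/in.png',np.hstack([cv2.resize(a[70:230,160:320,::-1],(400,400)),cv2.resize(b[130:290,320:480,::-1],(400,400))]))
E
```

```text
[ 543.91341391 -266.21931865  137.70430989] [-0.04468196 -0.66902328 -0.31566446] 0.22016128936632284
```

View pics/in.png

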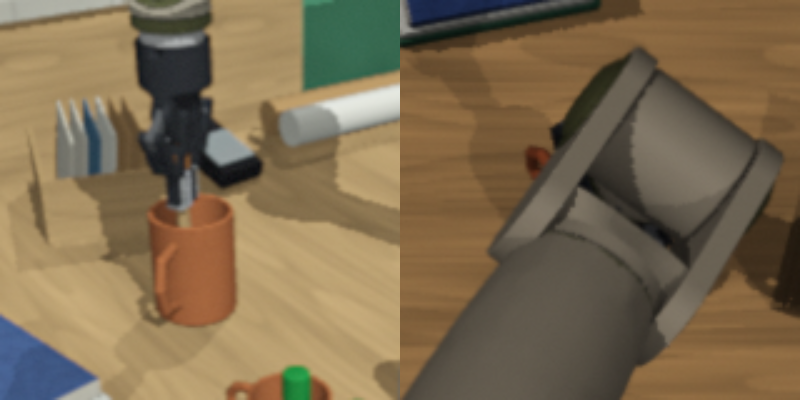

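The brush is inside the jar on the handle side, entering the mouth at (183,215) of the left half, and the jar has not moved. I'll lower in millimetre steps until it touches bottom.

>>> send_rows(
  targets=[
    {"offset": [0, 0, -0.1], "spin": 0},
    {"offset": [0, 0, -0.2], "spin": 0},
    {"offset": [0, 0, -0.3], "spin": 0},
    {"offset": [0, 0, -0.3], "spin": 0},
    {"offset": [0, 0, -0.3], "spin": 0},
  ],
  squeeze=20,
)

```text
time_s: 8.0
eef_pos: [543.8, -266.1, 134.2]
ee_rot: [-0.0, 0.456, 0.89, 0.0]
force: [0.6, 0.4, 0.2]
grip_width: 0.226
grip_force: 32.3
```

>>> send_rows(
  targets=[
    {"offset": [0, 0, -0.1], "spin": 0},
    {"offset": [0, 0, -0.1], "spin": 0},
    {"offset": [0, 0, -0.1], "spin": 0},
  ],
)

```text
time_s: 8.25
eef_pos: [543.8, -266.1, 133.2]
ee_rot: [-0.0, 0.456, 0.89, 0.0]
force: [0.6, -0.1, -0.5]
grip_width: 0.229
grip_force: 32.3
```

>>> send_rows(
  targets=[
    {"offset": [0, 0, -0.1], "spin": 0},
    {"offset": [0, 0, -0.1], "spin": 0},
    {"offset": [0, 0, -0.1], "spin": 0},
  ],
)

```text
time_s: 8.5
eef_pos: [543.8, -266.1, 132.2]
ee_rot: [-0.0, 0.456, 0.89, 0.0]
force: [0.2, 0.2, -0.1]
grip_width: 0.224
grip_force: 32.3
```

>>> send_rows(
  targets=[
    {"offset": [0, 0, -0.1], "spin": 0},
    {"offset": [0, 0, -0.1], "spin": 0},
    {"offset": [0, 0, -0.1], "spin": 0},
  ],
)

```text
time_s: 8.75
eef_pos: [544.0, -266.2, 131.8]
ee_rot: [0.0, 0.456, 0.89, -0.0]
force: [-0.6, 0.3, 4.3]
grip_width: 0.221
grip_force: 32.9
```

>>> send_rows(
  targets=[
    {"offset": [0, 0, -0.1], "spin": 0},
    {"offset": [0, 0, -0.1], "spin": 0},
    {"offset": [0, 0, -0.1], "spin": 0},
  ],
)

```text
time_s: 9.0
eef_pos: [544.1, -266.4, 131.7]
ee_rot: [0.001, 0.456, 0.89, -0.0]
force: [-1.8, 0.8, 10.7]
grip_width: 0.224
grip_force: 33.5
```

The foot is on the floor, with contact force rising at z≈131.8. I'll ease 1 mm, open part-way so the brush stands between the pads, then sweep along -y of the jar.

>>> send_rows(
  targets=[
    {"offset": [0, 0, 0.1], "spin": 0},
    {"offset": [0, 0, 0.1], "spin": 0},
  ],
)

```text
time_s: 9.17
eef_pos: [544.0, -266.2, 131.8]
ee_rot: [0.0, 0.456, 0.89, -0.0]
force: [-0.5, 1.1, 5.4]
grip_width: 0.224
grip_force: 32.7
```

>>> send_rows(
  targets=[
    {"offset": [0, 0, 0], "spin": 0},
    {"offset": [0, 0, 0], "spin": 0},
    {"offset": [0, 0, 0], "spin": 0},
    {"offset": [0, 0, 0], "spin": 0},
  ],
  grip=0.45,
)

```text
time_s: 9.5
eef_pos: [543.7, -266.0, 130.9]
ee_rot: [-0.0, 0.456, 0.89, 0.0]
force: [0.0, -0.2, -0.1]
grip_width: 0.45
grip_force: 0.0
```

>>> send_rows(
  targets=[
    {"offset": [-0.4, -0.3, 0], "spin": 0},
    {"offset": [-0.8, -0.6, 0], "spin": 0},
    {"offset": [-1.2, -0.9, 0], "spin": 0},
    {"offset": [-1.6, -1.2, 0], "spin": 0},
    {"offset": [-2.0, -1.5, 0], "spin": 0},
    {"offset": [-2.4, -1.8, 0], "spin": 0},
    {"offset": [-2.8, -2.0, 0], "spin": 0},
    {"offset": [-3.2, -2.3, 0], "spin": 0},
  ],
)

```text
time_s: 10.17
eef_pos: [511.4, -289.3, 131.3]
ee_rot: [0.0, 0.456, 0.89, 0.0]
force: [0.0, 1.1, -0.2]
grip_width: 0.452
grip_force: 0.0
```

```bash
python3 - <<'E'
from h import *
a,d=ctrl.capture('scene'); s=ctrl.sense();print(s['eef_pos'],s['force'],s['grip_width'],s['grip_force'])
cv2.imwrite('pics/lean.png',cv2.resize(a[80:220,180:310,::-1],(557,600)))
E
```

```text
[ 510.85667029 -289.86065861  131.30187948] [-0.93795905 -0.39776717  0.05488081] 0.44934151373665987 0.0
```

View pics/lean.png

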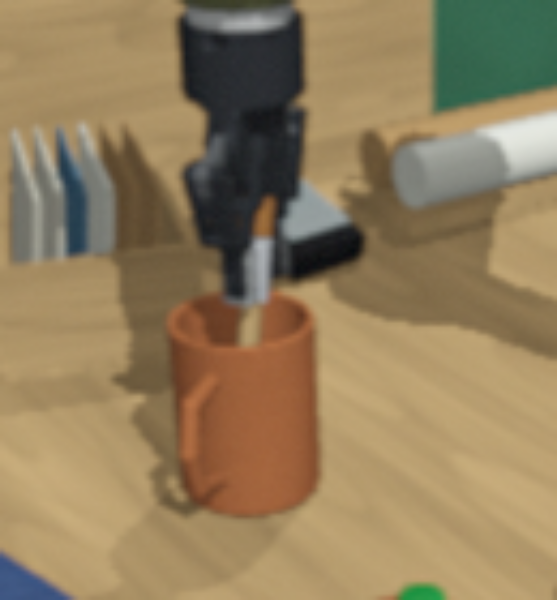

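The brush tilts within the pads, away from the handle: the handle is at (200,440), and the brush runs from (250,330) to (268,210). The jar hasn't moved. I'll carry on the sweep, then open fully.

>>> send_rows(
  targets=[
    {"offset": [-0.3, -0.2, 0], "spin": 0},
    {"offset": [-0.6, -0.4, 0], "spin": 0},
    {"offset": [-0.9, -0.7, 0], "spin": 0},
    {"offset": [-1.2, -0.9, 0], "spin": 0},
    {"offset": [-1.5, -1.1, 0], "spin": 0},
    {"offset": [-1.8, -1.3, 0], "spin": 0},
    {"offset": [-1.8, -1.3, 0], "spin": 0},
  ],
)

```text
time_s: 10.8
eef_pos: [493.3, -302.5, 131.3]
ee_rot: [-0.0, 0.457, 0.89, -0.0]
force: [-0.6, -0.2, -0.5]
grip_width: 0.45
grip_force: 0.1
```

```bash
python3 - <<'E'
from h import *
a,d=ctrl.capture('scene'); s=ctrl.sense();print(s['eef_pos'],s['force'],s['grip_width'],s['grip_force'])
cv2.imwrite('pics/lean2.png',cv2.resize(a[80:220,180:310,::-1],(557,600)))
E
```

```text
[ 493.57364589 -302.3317231   131.31514445] [ 0.3123259   0.69403012 -0.11453403] 0.44755389332489987 0.019911338240490295
```

View pics/lean2.png

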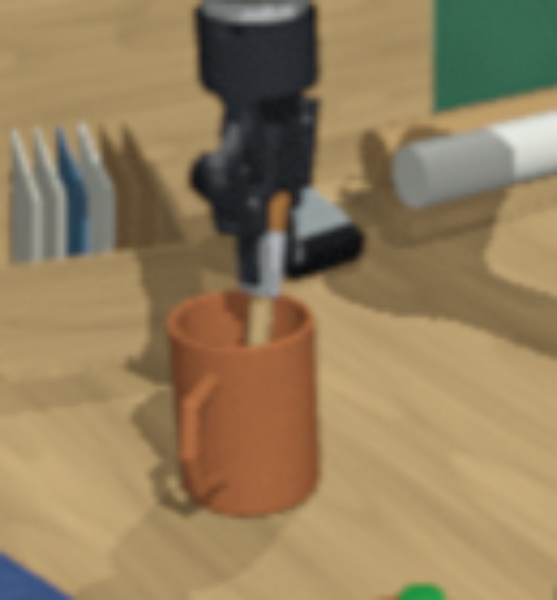

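The brush rests at the far rim, with its ferrule at (270,265), and the jar is in place. Opening fully and rising straight up.

>>> send_rows(
  targets=[
    {"offset": [0, 0, 0], "spin": 0},
    {"offset": [0, 0, 0], "spin": 0},
    {"offset": [0, 0, 0], "spin": 0},
    {"offset": [0, 0, 0], "spin": 0},
    {"offset": [0, 0, 0], "spin": 0},
    {"offset": [0, 0, 0], "spin": 0},
  ],
  grip=1,
)

```text
time_s: 11.35
eef_pos: [493.9, -302.1, 131.3]
ee_rot: [0.0, 0.456, 0.89, 0.0]
force: [-0.2, -0.1, -0.1]
grip_width: 0.999
grip_force: 0.0
```

>>> send_rows(
  targets=[
    {"offset": [0, 0, 1], "spin": 0},
    {"offset": [0, 0, 2.5], "spin": 0},
    {"offset": [0, 0, 4], "spin": 0},
    {"offset": [0, 0, 6], "spin": 0},
    {"offset": [0, 0, 8.5], "spin": 0},
    {"offset": [0, 0, 11], "spin": 0},
    {"offset": [0, 0, 13], "spin": 0},
    {"offset": [0, 0, 15], "spin": 0},
  ],
)

```text
time_s: 12.02
eef_pos: [493.7, -302.0, 283.6]
ee_rot: [0.001, 0.456, 0.89, -0.0]
force: [0.1, 0.1, 0.1]
grip_width: 1.004
grip_force: 0.0
```

>>> send_rows(
  targets=[
    {"offset": [-3, -3, 0], "spin": 0},
    {"offset": [-6, -6, 0], "spin": 0},
    {"offset": [-8, -9, 0], "spin": 0},
    {"offset": [-10, -12, 0], "spin": 0},
    {"offset": [-12, -14, 0], "spin": 0},
    {"offset": [-14, -16, 0], "spin": 0},
    {"offset": [-14, -16, 0], "spin": 0},
    {"offset": [-14, -16, 0], "spin": 0},
  ],
)

```text
time_s: 12.68
eef_pos: [353.0, -462.8, 281.8]
ee_rot: [0.0, 0.457, 0.889, -0.0]
force: [-0.4, -0.2, -0.0]
grip_width: 1.002
grip_force: 0.0
```

```bash
python3 - <<'E'
from h import *
s=ctrl.sense();print(s['time_s'],s['eef_pos'],s['force'])
a,d=ctrl.capture('scene'); b,db=ctrl.capture('top')
P=cloud('scene',d); u=np.array([.812,.584]); c=np.array([529,-278.2])
t=(P[...,:2]-c)@u; w=(P[...,:2]-c)@np.array([-.584,.812])
m=(abs(t)<110)&(abs(w)<60)&(P[...,2]>126)&(P[...,2]<215)
for z in range(126,215,12):
    k=m&(P[...,2]>=z)&(P[...,2]<z+12)
    if k.any(): print(z,k.sum(),np.median(t[k]).round(1),np.median(w[k]).round(1))
for n,D,(x0,y0,x1,y1) in(('scene',d,(213,143,260,204)),('top',db,(365,185,425,245))):
    Q=cloud(n,D)[y0:y1,x0:x1].reshape(-1,3); q=Q[abs(Q[:,2]-119)<4]
    A=np.c_[2*q[:,:2],np.ones(len(q))]; print(n,len(q),np.linalg.lstsq(A,(q[:,:2]**2).sum(1),rcond=None)[0][:2])
cv2.imwrite('pics/fin.png',np.hstack([cv2.resize(a[90:230,180:320,::-1],(400,400)),cv2.resize(b[150:270,330:450,::-1],(400,400))]))
E
```

```text
12.6833 [ 353.00098814 -462.76943076  281.83711143] [-0.3826555  -0.21388551 -0.04866171]
126 34 -27.4 3.8
138 36 -32.4 4.1
150 29 -37.1 4.0
162 39 -42.1 4.1
174 34 -47.3 3.5
scene 178 [ 532.25738405 -277.07675399]
top 256 [ 528.21525259 -277.93064021]
```

View pics/fin.png

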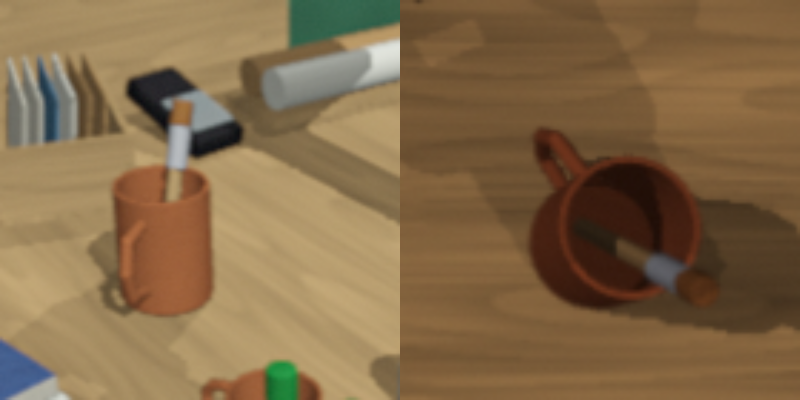

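The brush leans about 22° over the rim directly opposite the handle, with its head at (700,285) in the top half and the handle at (550,150). The jar is where it was, and the robot is clear.

```bash
python3 -c "
from rig import ctrl
print(ctrl.finish_job())"
```

```text
the job is handed in; nothing more can be done
None
```

I handed the job in at about 13 s: the round-headed brush stands handle end down in the tall jar, leaning about 22° against the rim opposite the jar's handle. The jar is where it was, and the flat brush and pencil were still in the block when last seen, just after I lifted the brush out.

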